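# Slide the pepper mill into the condiment rail

## Robot

A 6-joint arm with a two-finger parallel gripper is mounted at the origin on the work surface. World frame = base frame: x ahead of the robot, y to its left, z up, the work surface at z = 0. Lengths are in mm, angles in rad, forces in N, time in s.
With the tool pointing down it reaches from about 350 to 975 mm from the base axis. Payload 7.1 kg.
Tool frame: the origin (TCP) lies at the very end of the fingers, on their centre line; the grasp point (between the pads) lies 19 mm behind it; y points along the fingers, x is the direction in which the jaws open and shut, and the axes are right-handed (so a half turn about y gives the same grasp; the last joint's range is limited). The gripper opens to 88 mm and grips with 3 to 60 N. Pads are 20 mm wide; open, the fingers measure 115 mm over their backs; the gripper's body (75 mm by 178 mm) begins 61 mm behind the grasp point.
Start: joints at [1.239, 0.423, 1.63, -0, 1.089, -0.019], TCP at [192.296, 594.666, 222.675] pointing down, gripper open.
Joint ranges: [-3, 3], [-0.9, 2.11], [0.09, 2.58], [-1.31, 4.45], [0.11, 2.69], [-2.54, 2.54]. Speed limits (rad/s): [2.39, 2.39, 3.01, 3.14, 3.14, 3.14].

## Interface

Orientations are given as a rotation vector (axis times angle).
In Python, from workcell import ctrl gives the robot as it stands. The module is installed in compiled form; this text tells all that it offers.
- The arm moves only by the tool jog_arm, never from a script. Its argument "steps" is a list of rows, each an object with "turn": the turn, a rotation vector about the world's x, y, z scaled (see below), a list of three; "dp": the shift along the world's x, y, z scaled (see below), a list of three; "claw": the opening, from 0 (shut) to 1 (fully open). In form: [{"turn": [wx, wy, wz], "dp": [x, y, z], "claw": claw}, ...]. A call has 1 to 12 rows; each row is the pose to reach, as a shift and turn from the pose measured when the call began, turning the shorter way round; what a row does not reach only later rows make up. The controller multiplies each number of a shift by 80 mm and each number of a turn by pi rad. A row lasts 1/12 s, in which the tool goes at most 41.7 mm and 7.16 degrees, less where a joint would pass 70% of its speed; a pose out of reach is approached as far as the arm can. A call with a number of a shift or a turn outside -1 to 1 is refused whole. A call with a gripper value outside its range is refused whole. The fingers move at their own pace and stop on an object; the grip force is fixed at half the most. Time passes only in rows, so rows that repeat a pose let the fingers close. It gives the time, the measured TCP pose, the force and the opening at its end, in the units of the state.
- ctrl.get_obs(): the state, without advancing time (a new reading comes with each control period).
- ctrl.get_image(name): name is "side" or "top"; returns a dict with "img" (400x640x3 uint8, red, green, blue), "range_z" (400x640 float32, mm along the optical axis (not along the pixel's ray), 0 where there is no reading), "fovy" (degrees; the focal length in pixels is half the picture's height over the tangent of half this angle, whatever the lens; pixels are square), "cx", "cy" (the principal point, pixels), "camera_from_world" (4x4, takes a point from world to camera coordinates). Camera axes: x right, y down, z forward; pixel columns grow to the right and rows downward; lengths in mm; the calibration is good to about 2 mm. A picture is of the moment at which its call begins.
- ctrl.close_job(): hands the job in, once; it reports no verdict.
The state is a dict: "t": time; "qpos": joint angles; "qvel": joint speeds; "joint_torque": joint torques, N m; "ee_pos": TCP position; "orientation": TCP orientation; "ft_force": force on the tool from outside, world axes, zero at the start; "moment": the same for the moment, N m; "width": finger opening in mm.
Only numpy, scipy, OpenCV 4.12 (cv2) and the standard library are available. Lean on these libraries where they do the work, as an engineer would, in place of code of your own. Each camera call takes 0.05 s, during which the arm holds its last target.

## Task

With the fingertips, push the tall wooden pepper mill low on its broad foot so that it slides upright across the table into the empty bay of the wooden condiment rail, fully home against the back of the bay, and leave it standing there untouched. Touch only its foot, push gently, and do not pinch, lift or tip it. Leave the bottles, bowls, grater and spoon where they are.

Things in the scene. Friction and masses are not known exactly. Their poses are not given: they have to be found in the camera images.
- mill: the tall dark wooden pepper mill, 223 mm high, 0.4 kg (may vary by a third), loose; origin at the centre of its underside on the table, z up along its axis. The lowest part is its foot: round, 56 mm in diameter, 62 mm high (straight-sided up to 55 mm). Pushed below about 35 mm above the table it slides; pushed higher it may tip
- mill_top: the slim upper part of the same mill, turning and moving with it: from 62 mm above the table up to the steel knob at 223 mm, 32 to 50 mm in diameter, on the axis of the foot; not to be touched. Origin on the axis, 62 mm above the underside
- rail: fixed beech condiment rail 40 mm high on the robot's left, shaped like an E: two floorless bays side by side, mouths towards world -y (within 15 deg). Origin on the table midway between the bay centres (y = +42 and -42 mm); +x points from the mouths to the back. Each bay is 72 mm wide between 12 mm walls and 40 mm deep: back wall's face at x = +28 mm, mouth at x = -12 mm, so a 56 mm foot sticks out 16 mm when home. 180 mm long over all
- pad: a dark round non-raised pad, 60 mm in diameter, under 1 mm thick, fixed to the table in the empty bay; origin at the bay centre, +x as the rail's +x (towards the back). The foot touches the back wall when the mill's axis is over the pad's centre (x = 0)
- bay_bottle: amber bottle with a paper label and black cap, 54 mm in diameter, 170 mm high, standing in the other bay; origin at the centre of its underside. Leave it
- oil_bottle: green glass bottle, 60 mm in diameter, 230 mm high, standing on the open table on the same side as the mill; origin at the centre of its underside. Leave it
- bowl0: white bowl, 116 mm across, 55 mm high; origin at the centre of its underside. Leave it
- bowl1: another such white bowl, leave it
- bowl2: another such white bowl, beyond the rail's far end, leave it
- grater: steel box grater, 70 by 50 mm, 155 mm high with its handle, behind the rail; origin at the centre of its underside. Leave it
- spoon: steel spoon lying on the table, leave it

How it is judged (in metres and radians):
At the end, for the whole second after the job is handed in: The mill stands upright (within 3 degrees), at rest on the table in the empty bay, its foot within 7 mm of the back wall (its axis within 14 mm of the pad's centre) (x of mill in the frame of pad above -0.007 m and horizontal distance between mill and pad below 0.014 m and angle between mill's own z axis and vertical below 0.05 rad and height (world z) of mill below 0.004 m and linear speed of mill below 0.01 m/s); the robot touches nothing.
It fails at once if the mill is tipped more than 12 degrees (angle between mill's own z axis and vertical above 0.21 rad).
It fails at once if the mill is lifted off the table (height (world z) of mill above 0.01 m).
It fails at once if the mill is touched above its foot (contact force between any of the fingers, the arm and mill_top above 0.5 N).
It fails at once if the mill is pinched or pushed hard (over 30 N) (contact force between the fingers and mill above 30 N).
It fails at once if a bottle, a bowl, the grater or the spoon is displaced more than 20 mm or knocked over (distance of any of oil_bottle, bay_bottle, bowl0, bowl1, bowl2, grater, spoon from where it was at the start of the episode above 0.02 m or angle between any of oil_bottle, bay_bottle, grater's own z axis and vertical above 0.3 rad).
It also fails if it takes over 72 s, if anything falls off the work surface, if the arm or the gripper's body presses on something with over 40 N, if the wrist force passes 120 N, or if a joint passes its speed limit or range.

## Working session

There is one attempt and no reset: what is moved stays moved. The work goes in short steps, Python scripts to look and compute and a tool call to move; the robot and the scene stay as the last step left them, time stands still between calls to the robot, and variables do not carry over. Pictures are saved under pics/ and viewed, and the job is handed in when it is done.

Besides the shell and the picture viewer there is one more tool, called after "Emit:" as a command line: name --argument value ..., lists and objects as JSON in quotes. jog_arm: Moves the arm, as the interface text tells. Its arguments: {"type":"object","properties":{"steps":{"type":"array","items":{"type":"object","properties":{"turn":{"type":"array","items":{"type":"number"}},"dp":{"type":"array","items":{"type":"number"}},"claw":{"type":"number"}}}}},"required":["steps"]}

```bash
mkdir -p pics
cat > h.py <<'E'
import numpy as np, cv2
from workcell import ctrl
def world(d):
    z=d["range_z"].astype(float);h,w=z.shape
    f=h/2/np.tan(np.radians(d["fovy"])/2)
    u,v=np.meshgrid(np.arange(w),np.arange(h))
    P=np.stack([(u-d["cx"])/f*z,(v-d["cy"])/f*z,z],-1)
    T=np.linalg.inv(d["camera_from_world"])
    W=P@T[:3,:3].T+T[:3,3]; W[z<=0]=np.nan
    return W
def save(d,n): cv2.imwrite(f"pics/{n}.png",d["img"][:,:,::-1])
E
python3 - <<'E'
from h import *
np.set_printoptions(precision=3,suppress=True)
for n in("top","side"):
    d=ctrl.get_image(n);save(d,n+"0");np.savez(n+"0.npz",**d);print(d["fovy"],d["cx"],d["cy"],np.linalg.inv(d["camera_from_world"]))
print(ctrl.get_obs())
E
```

```text
48.15974215975099 321.6831123072667 202.28233286569287 [[   0.028   -0.995    0.097  478.939]
 [  -1.      -0.026    0.015   17.936]
 [  -0.012   -0.097   -0.995 1157.936]
 [   0.       0.       0.       1.   ]]
48.65914773418491 323.6366805576291 195.99076196521995 [[ -0.939  -0.265   0.22  361.341]
 [ -0.345   0.727  -0.593 677.046]
 [ -0.003  -0.633  -0.774 905.723]
 [  0.      0.      0.      1.   ]]
{'t': 0.1, 'qpos': array([ 1.239,  0.424,  1.631,  0.   ,  1.089, -0.019]), 'qvel': array([ 0.002, -0.001, -0.001,  0.001,  0.   , -0.   ]), 'joint_torque': array([  0.   , -54.561, -27.432,   0.064,   0.019,  -0.   ]), 'ee_pos': array([192.129, 594.234, 221.98 ]), 'orientation': array([-1.342, -0.975,  0.977]), 'ft_force': array([ 0.3  , -0.239,  0.355]), 'moment': array([ 0.016, -0.019, -0.027]), 'width': 87.92521324874822}
```

View pics/top0.png

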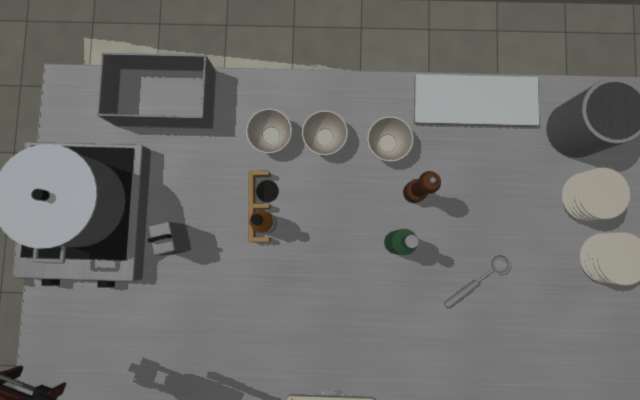

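View pics/side0.png

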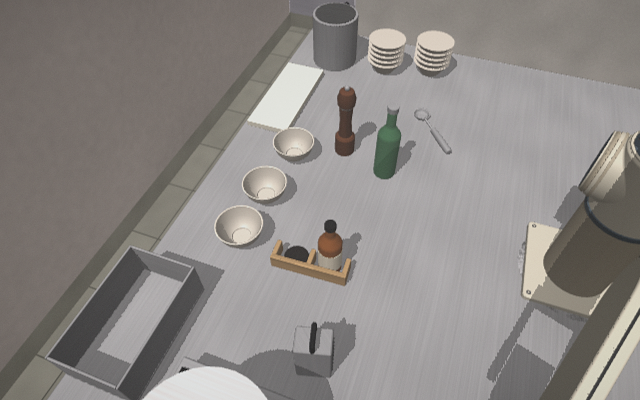

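Run:
```python
from h import *
from scipy.optimize import least_squares
np.set_printoptions(precision=1,suppress=True)
D={n:dict(np.load(n+"0.npz")) for n in("top","side")}
Ws={n:world(D[n]) for n in D}
def px(n,x0,y0,x1,y1,zlo,zhi):
    W=Ws[n][y0:y1,x0:x1].reshape(-1,3); return W[(W[:,2]>zlo)&(W[:,2]<zhi)]
def circ(P,r):
    c0=P[:,:2].mean(0)
    return [least_squares(lambda c:np.hypot(*(P[:,:2]-c[:2]).T)-r,c0+o,loss='soft_l1').x for o in([0,0],[15,15],[-15,-15],[15,-15],[-15,15])]
print("table z",np.nanmedian(Ws["top"][290:330,340:400,2]),np.nanmedian(Ws["side"][200:250,420:480,2]))
for nm,bx,r in(("mill",{"top":(398,165,450,208),"side":(328,80,362,160)},28),("oil",{"top":(380,225,422,258),"side":(370,100,405,182)},30)):
  for n in D:
    P=px(n,*bx[n],12,50)
    print(nm,n,len(P),P.min(0),P.max(0));print(np.array(circ(P,r)))
    P=px(n,*bx[n],195,240); print(" top",len(P),P.mean(0) if len(P) else 0,P.max(0) if len(P) else 0)
for n,bx in(("top",(240,160,285,250)),("side",(262,235,358,290))):
    P=px(n,*bx,34,46); print("rail",n,len(P),P.min(0),P.max(0),np.median(P[:,2]))
    # keep wood-ish
    img=D[n]["img"][bx[1]:bx[3],bx[0]:bx[2]].astype(int); W=Ws[n][bx[1]:bx[3],bx[0]:bx[2]]
    m=(W[...,2]>34)&(W[...,2]<46)&(img[...,0]>img[...,2]+40)&(img[...,0]>110)
    Q=W[m]; rc=cv2.minAreaRect(Q[:,:2].astype(np.float32)); print(len(Q),rc, cv2.boxPoints(rc))
    np.save(n+"rail.npy",Q)
    m=(img.max(-1)<45)&(W[...,2]<8); Q=W[m]; print("pad",len(Q),Q.mean(0),Q.min(0),Q.max(0))
for n,bx in(("b0",(368,115,415,162)),("b1",(300,110,350,157)),("b2",(245,108,294,156))):
    P=px("top",*bx,25,70); print(n,P.min(0),P.max(0))
P=px("top",235,160,290,250,5,300);print("bay stuff",P.max(0))
```

```text
table z 0.3387607695212864 0.43366340777618007
mill top 64 [ 595.5 -209.9   12.1] [ 638.3 -172.7   50. ]
[[ 623.7 -201.1]
 [ 593.6 -160.2]
 [ 623.7 -201.1]
 [ 623.7 -201.1]
 [ 593.6 -160.2]]
 top 338 [ 621.4 -197.7  208.1] [ 644.  -178.8  225.1]
mill side 178 [ 596.8 -207.1   12. ] [ 647.6 -172.6   49.3]
[[ 625.  -203. ]
 [ 610.8 -155.5]
 [ 625.  -203. ]
 [ 625.  -203. ]
 [ 610.8 -155.5]]
 top 202 [ 622.6 -193.6  206.7] [ 644.9 -180.2  222.9]
oil top 41 [ 463.7 -152.3   12.8] [ 520.6 -125.1   48.2]
[[ 493.4 -155.7]
 [ 489.9 -101.5]
 [ 493.4 -155.7]
 [ 493.4 -155.7]
 [ 489.9 -101.5]]
 top 157 [ 493.5 -153.6  228.3] [ 506.3 -141.4  234.5]
oil side 212 [ 465.  -158.1   12. ] [ 523.  -124.4   49.9]
[[ 494.6 -157.8]
 [ 486.2 -105.5]
 [ 494.6 -157.8]
 [ 494.6 -157.8]
 [ 486.2 -105.5]]
 top 189 [ 493.9 -150.7  219. ] [ 508.7 -140.2  233.6]
rail top 510 [485.7 150.7  34.1] [663.5 220.7  46. ] 39.64233020793665
436 ((574.9784545898438, 193.43032836914062), (177.6107635498047, 48.77934646606445), 2.3609189987182617) [[485.2 214.1]
 [487.3 165.4]
 [664.7 172.7]
 [662.7 221.5]]
pad 367 [617.9 179.7   0.8] [590.5 152.2  -5.4] [646.4 208.1   6.9]
rail side 735 [484.6 163.7  34. ] [664.9 223.7  45.9] 39.552278436835195
618 ((574.6591186523438, 194.00819396972656), (178.9613494873047, 52.65122604370117), 2.8746442794799805) [[484.  215.8]
 [486.6 163.2]
 [665.3 172.2]
 [662.7 224.8]]<stdin>:24: RuntimeWarning: Mean of empty slice.
  ret = um.true_divide(
Traceback (most recent call last):
ValueError: zero-size array to reduction operation minimum which has no identity
```

Run:
```python
from h import *
from scipy.spatial.transform import Rotation as R
np.set_printoptions(precision=3,suppress=True)
d=dict(np.load("top0.npz"));W=world(d)
for n,bx in(("b0",(366,115,416,164)),("b1",(300,110,350,157)),("b2",(245,108,294,156))):
    P=W[bx[1]:bx[3],bx[0]:bx[2]].reshape(-1,3);P=P[(P[:,2]>40)&(P[:,2]<70)]; print(n,P.min(0),P.max(0))
img=d["img"].astype(int)
s=(slice(172,206),slice(252,285));m=(img[s].max(-1)<60)&(W[s][...,2]<6);Q=W[s][m];print("pad",len(Q),Q.mean(0),Q.min(0),Q.max(0))
print(R.from_rotvec([-1.342,-.975,.977]).as_matrix())
ds=dict(np.load("side0.npz"));Ws=world(ds)
# arm points: profile seen by cameras
for n,X in(("top",W),("side",Ws)):
    P=X.reshape(-1,3);P=P[(P[:,2]>250)&(np.hypot(P[:,0],P[:,1])<700)];
    if len(P):
        r=np.hypot(P[:,0],P[:,1])
        for a in range(0,700,50):
            q=P[(r>=a)&(r<a+50)]
            if len(q):print(n,a,len(q),q.min(0),q.max(0))
```

```text
b0 [ 693.697 -188.158   40.046] [807.02  -74.384  60.96 ]
b1 [706.724 -22.12   40.001] [819.951  89.245  61.283]
b2 [708.104 117.101  40.001] [821.401 231.075  62.131]
pad 391 [618.025 180.038   0.762] [590.185 152.048  -5.388] [646.521 210.376   5.815]
[[ 0.308 -0.    -0.952]
 [ 0.952 -0.001  0.308]
 [-0.002 -1.    -0.   ]]
top 500 99 [182.76  500.292 301.893] [200.671 512.991 347.219]
top 550 484 [184.141 512.293 250.16 ] [216.448 563.396 393.403]
top 600 275 [201.72  560.221 313.842] [226.978 610.329 386.085]
top 650 100 [197.174 610.353 250.574] [228.122 643.569 318.838]
side 50 4102 [ -9.592 -61.006 250.017] [ 99.747  68.119 390.965]
side 100 297 [ 73.02  -78.393 272.368] [107.557  35.187 357.523]
side 450 678 [196.397 422.626 551.882] [207.852 454.844 628.963]
side 500 2921 [206.516 454.676 523.564] [224.123 508.514 636.145]
side 550 3441 [208.596 502.357 513.386] [239.04  546.365 620.728]
```

Emit:
jog_arm --steps '[{"dp": [0, -0.5, 0.5], "turn": [0, 0, -0.03], "claw": 0.34}, {"dp": [0, -1, 1], "turn": [0, 0, -0.07], "claw": 0.34}, {"dp": [0, -1, 1], "turn": [0, 0, -0.1], "claw": 0.34}, {"dp": [0, -1, 1], "turn": [0, 0, -0.1], "claw": 0.34}]'

```text
t: 0.43
ee_pos: [192.6, 512.9, 305.9]
orientation: [-1.442, -0.734, 0.73]
ft_force: [0.3, 1.1, 0.5]
width: 64.6
```

Emit:
jog_arm --steps '[{"dp": [0.2, -0.5, 0], "turn": [0, 0, -0.03], "claw": 0.34}, {"dp": [0.5, -1, 0], "turn": [0, 0, -0.07], "claw": 0.34}, {"dp": [0.5, -1, 0], "turn": [0, 0, -0.1], "claw": 0.34}, {"dp": [0.5, -1, 0], "turn": [0, 0, -0.1], "claw": 0.34}]'

```text
t: 0.77
ee_pos: [233.4, 431.2, 305.3]
orientation: [-1.515, -0.487, 0.484]
ft_force: [-0.9, 0.4, -0.4]
width: 37.9
```

Emit:
jog_arm --steps '[{"dp": [0.2, -0.5, 0], "turn": [0, 0, -0.03], "claw": 0.34}, {"dp": [0.5, -1, 0], "turn": [0, 0, -0.07], "claw": 0.34}, {"dp": [0.5, -1, 0], "turn": [0, 0, -0.1], "claw": 0.34}, {"dp": [0.5, -1, 0], "turn": [0, 0, -0.1], "claw": 0.34}]'

```text
t: 1.1
ee_pos: [274.1, 350.5, 305.0]
orientation: [-1.557, -0.24, 0.237]
ft_force: [0.7, 0.4, -0.4]
width: 30.0
```

Emit:
jog_arm --steps '[{"dp": [0.4, -0.5, 0], "turn": [0, 0, -0.03], "claw": 0.34}, {"dp": [0.8, -1, 0.2], "turn": [0, 0, -0.07], "claw": 0.34}, {"dp": [0.8, -1, 0.2], "turn": [0, 0, -0.098], "claw": 0.34}, {"dp": [0.8, -1, 0.2], "turn": [0, 0, -0.098], "claw": 0.34}]'

```text
t: 1.43
ee_pos: [340.4, 270.5, 321.9]
orientation: [-1.57, -0.0, -0.006]
ft_force: [0.2, 1.1, -0.9]
width: 29.6
```

Emit:
jog_arm --steps '[{"dp": [0.4, -0.5, 0], "turn": [0, 0, 0], "claw": 0.34}, {"dp": [0.8, -1, 0], "turn": [0, 0, 0], "claw": 0.34}, {"dp": [0.8, -1, 0], "turn": [0, 0, 0], "claw": 0.34}]'

```text
t: 1.68
ee_pos: [406.2, 190.6, 321.7]
orientation: [-1.57, -0.007, -0.0]
ft_force: [-0.7, 0.1, 0.4]
width: 29.7
```

Emit:
jog_arm --steps '[{"dp": [0.4, -0.5, 0], "turn": [0, 0, 0], "claw": 0.34}, {"dp": [0.8, -1, 0], "turn": [0, 0, 0], "claw": 0.34}, {"dp": [0.8, -1, 0], "turn": [0, 0, 0], "claw": 0.34}]'

```text
t: 1.93
ee_pos: [472.9, 110.1, 321.2]
orientation: [-1.57, -0.013, 0.005]
ft_force: [0.3, -0.2, 0.4]
width: 30.0
```

Emit:
jog_arm --steps '[{"dp": [0.4, -0.5, 0], "turn": [0, 0, 0], "claw": 0.34}, {"dp": [0.8, -1, 0], "turn": [0, 0, 0], "claw": 0.34}, {"dp": [0.8, -1, 0], "turn": [0, 0, 0], "claw": 0.34}]'

```text
t: 2.18
ee_pos: [540.0, 29.3, 320.6]
orientation: [-1.57, -0.019, 0.009]
ft_force: [0.7, 0.3, 0.2]
width: 30.2
```

Emit:
jog_arm --steps '[{"dp": [0.3, -0.5, 0], "turn": [0, 0, 0], "claw": 0.34}, {"dp": [0.6, -1, 0], "turn": [0, 0, 0], "claw": 0.34}, {"dp": [0.6, -1, 0], "turn": [0, 0, 0], "claw": 0.34}]'

```text
t: 2.43
ee_pos: [591.4, -52.4, 319.4]
orientation: [-1.57, -0.024, 0.013]
ft_force: [-0.2, -0.4, -0.4]
width: 29.9
```

Emit:
jog_arm --steps '[{"dp": [0.2, -0.5, 0], "turn": [0, 0, 0], "claw": 0.34}, {"dp": [0.4, -1, 0], "turn": [0, 0, 0], "claw": 0.34}, {"dp": [0.4, -1, 0], "turn": [0, 0, 0], "claw": 0.34}]'

```text
t: 2.68
ee_pos: [626.1, -135.1, 318.1]
orientation: [-1.571, -0.027, 0.015]
ft_force: [-1.0, 0.3, -0.1]
width: 30.0
```

Emit:
jog_arm --steps '[{"dp": [0, -0.5, 0], "turn": [0, 0, 0], "claw": 0.34}, {"dp": [0, -1, 0], "turn": [0, 0, 0], "claw": 0.34}, {"dp": [0, -1, 0], "turn": [0, 0, 0], "claw": 0.34}]'

```text
t: 2.93
ee_pos: [626.9, -218.6, 316.9]
orientation: [-1.573, -0.028, 0.017]
ft_force: [-0.2, 0.9, -0.1]
width: 29.9
```

Emit:
jog_arm --steps '[{"dp": [0, -0.5, 0], "turn": [0.03, 0, 0], "claw": 0.34}, {"dp": [0, -1, 0], "turn": [0.06, 0, 0], "claw": 0.34}, {"dp": [0, -1, 0], "turn": [0.08, 0, 0], "claw": 0.34}, {"dp": [0, -1, 0], "turn": [0.08, 0, 0], "claw": 0.34}]'

```text
t: 3.27
ee_pos: [627.3, -300.2, 314.6]
orientation: [-1.317, -0.028, 0.014]
ft_force: [0.9, 0.5, -0.7]
width: 29.8
```

Emit:
jog_arm --steps '[{"dp": [0, 0, -0.3], "turn": [0.03, 0, 0], "claw": 0.34}, {"dp": [0, 0, -0.7], "turn": [0.06, 0, 0], "claw": 0.34}, {"dp": [0, 0, -1], "turn": [0.086, 0, 0], "claw": 0.34}, {"dp": [0, 0, -1], "turn": [0.086, 0, 0], "claw": 0.34}, {"dp": [0, 0, -1], "turn": [0.086, 0, 0], "claw": 0.34}]'

```text
t: 3.68
ee_pos: [627.2, -298.0, 232.2]
orientation: [-1.046, -0.026, 0.014]
ft_force: [0.1, 0.4, 1.2]
width: 29.8
```

Run:
```python
from h import *
from scipy.spatial.transform import Rotation as R
np.set_printoptions(precision=3,suppress=True)
for n in("top","side"):
    d=ctrl.get_image(n);save(d,n+"1");np.savez(n+"1.npz",**d)
o=ctrl.get_obs();print(o["ee_pos"],o["qpos"]);r=R.from_rotvec(o["orientation"])
t=R.from_rotvec([-np.pi/2+np.pi/6,0,0]);print(r.as_matrix(),(t*r.inv()).as_rotvec()/np.pi)
for n in("top","side"):
    P=world(dict(np.load(n+"1.npz"))).reshape(-1,3);e=o["ee_pos"]
    P=P[(np.abs(P[:,0]-e[0])<250)&(P[:,1]<e[1]+80)&(P[:,1]>e[1]-300)&(P[:,2]>e[2]+10)]
    for z in range(0,500,40):
        q=P[(P[:,2]>e[2]+z)&(P[:,2]<e[2]+z+40)]-e
        if len(q)>5:print(n,z,len(q),q.min(0),q.max(0))
```

```text
[ 628.83  -298.643  236.692] [-0.641  0.67   1.273  0.414  1.527 -0.759]
[[ 0.999  0.006 -0.032]
 [ 0.025  0.497  0.867]
 [ 0.021 -0.868  0.497]] [ 0.001  0.007 -0.008]
top 0 161 [-28.306 -36.231  10.428] [22.582  5.743 39.87 ]
top 40 255 [-83.13  -75.437  40.307] [71.24  -9.437 79.812]
top 80 2580 [-91.496 -89.763  80.15 ] [ 86.823  -9.789 119.974]
top 120 801 [ -43.579 -112.041  120.047] [ 78.128 -29.309 159.998]
top 160 944 [ -40.686 -102.936  160.035] [ 36.536 -52.034 199.997]
top 200 548 [ -28.248 -113.2    200.075] [ 47.779 -69.604 225.201]
top 240 735 [ -26.283 -138.269  244.458] [ 69.536 -48.645 279.996]
top 280 1926 [-129.491 -131.065  280.016] [ 59.009   3.102 319.973]
top 320 2400 [-173.479 -101.797  320.001] [  5.734  43.906 359.999]
top 360 2976 [-218.695  -71.495  360.018] [-46.738  79.531 399.987]
top 400 3291 [-218.145  -41.296  400.02 ] [-122.619   79.965  439.985]
top 440 3880 [-238.468  -12.091  440.001] [-163.981   79.999  479.999]
top 480 2117 [-249.98    17.999  480.016] [-208.747   79.984  512.13 ]
side 0 143 [-26.568 -38.067  10.752] [25.775  8.569 39.799]
side 40 314 [-85.683 -85.191  40.102] [75.157 -6.772 79.093]
side 80 1012 [-89.342 -91.149  80.047] [ 87.663 -11.086 119.962]
side 120 217 [-75.334 -88.834 120.038] [ 85.873 -25.071 137.618]
```

Emit:
jog_arm --steps '[{"dp": [-0.02, 0, -0.4], "turn": [0, 0.007, -0.008], "claw": 0.34}, {"dp": [-0.04, 0, -0.8], "turn": [0, 0.007, -0.008], "claw": 0.34}, {"dp": [-0.05, 0, -1], "turn": [0, 0.007, -0.008], "claw": 0.34}]'

```text
t: 4.03
ee_pos: [625.5, -297.1, 157.2]
orientation: [-1.054, -0.002, 0.002]
ft_force: [-1.1, 0.3, -0.9]
width: 29.9
```

Emit:
jog_arm --steps '[{"dp": [0, 0, -0.4], "turn": [0, 0, 0], "claw": 0.34}, {"dp": [0, 0, -0.8], "turn": [0, 0, 0], "claw": 0.34}, {"dp": [0, 0, -1], "turn": [0, 0, 0], "claw": 0.34}, {"dp": [0, 0, -1], "turn": [0, 0, 0], "claw": 0.34}]'

```text
t: 4.37
ee_pos: [624.6, -295.4, 75.2]
orientation: [-1.052, 0.0, 0.005]
ft_force: [-0.3, 1.0, 0.3]
width: 29.9
```

Emit:
jog_arm --steps '[{"dp": [0, 0, -0.25], "turn": [0, 0, 0], "claw": 0.34}, {"dp": [0, 0, -0.5], "turn": [0, 0, 0], "claw": 0.34}, {"dp": [0, 0, -0.65], "turn": [0, 0, 0], "claw": 0.34}, {"dp": [0, 0, -0.7], "turn": [0, 0, 0], "claw": 0.34}, {"dp": [0, 0, -0.7], "turn": [0, 0, 0], "claw": 0.34}, {"dp": [0, 0, -0.7], "turn": [0, 0, 0], "claw": 0.34}]'

```text
t: 4.87
ee_pos: [625.4, -295.9, 20.7]
orientation: [-1.053, -0.001, 0.004]
ft_force: [-0.1, -0.1, 0.0]
width: 30.1
```

```bash
cat > look.py <<'E'
import sys
from h import *
from scipy.optimize import least_squares
np.set_printoptions(precision=1,suppress=True)
k=sys.argv[1]; ex=[float(v) for v in sys.argv[2:4]] # expected mill xy
for n in("top","side"):
    d=ctrl.get_image(n);save(d,n+k);W=world(d).reshape(-1,3);I=d["img"].reshape(-1,3).astype(int)
    near=np.hypot(W[:,0]-ex[0],W[:,1]-ex[1])<48
    br=(I[:,0]>I[:,2]*1.3)&(I[:,0]<140)
    P=W[near&br&(W[:,2]>10)&(W[:,2]<52)]
    if len(P)>15:
        s=[least_squares(lambda c:np.hypot(*(P[:,:2]-c).T)-28,np.array(ex)+o,loss='soft_l1') for o in([0,0],[10,10],[-10,-10])]
        b=min(s,key=lambda r:r.cost);print(n,"foot",len(P),b.x,b.cost/len(P))
    P=W[near&(W[:,2]>207)&(W[:,2]<228)]
    if len(P)>5:print(n,"knob",len(P),(P.min(0)+P.max(0))/2,P.mean(0))
o=ctrl.get_obs();np.set_printoptions(precision=3,suppress=True);print(o["t"],o["ee_pos"],o["orientation"],o["ft_force"],o["width"])
E
python3 look.py 2 624.5 -202
```

```text
top foot 50 [ 623.8 -201. ] 0.08510105738569158
top knob 229 [ 623.9 -200.1  216.3] [ 623.2 -199.4  211.3]
side foot 187 [ 625.1 -203. ] 0.6221753956743052
side knob 110 [ 624.4 -198.1  215.2] [ 623.9 -197.6  211.5]
4.9667 [ 625.446 -295.96    20.85 ] [-1.053 -0.002  0.004] [-0.479  0.812  0.489] 29.790124738702374
```

View pics/side2.png

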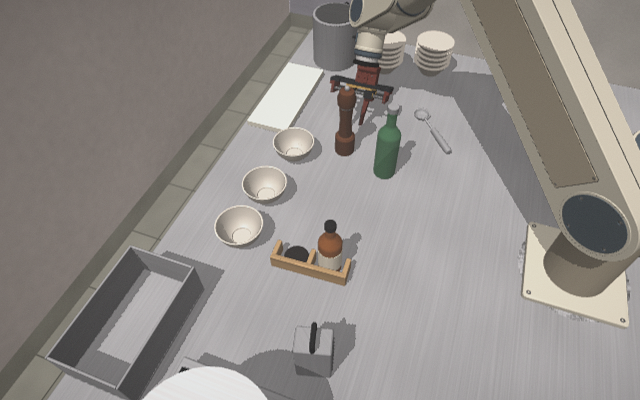

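View pics/top2.png

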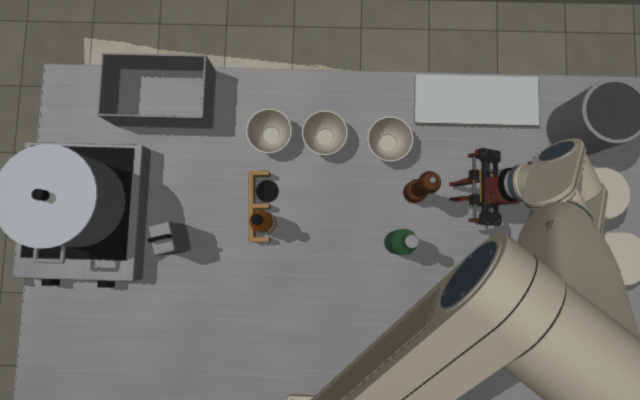

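Emit:
jog_arm --steps '[{"dp": [0, 0.15, -0.05], "turn": [0, 0, 0], "claw": 0.34}, {"dp": [0, 0.3, -0.06], "turn": [0, 0, 0], "claw": 0.34}, {"dp": [0, 0.45, -0.06], "turn": [0, 0, 0], "claw": 0.34}, {"dp": [0, 0.55, -0.06], "turn": [0, 0, 0], "claw": 0.34}, {"dp": [0, 0.62, -0.06], "turn": [0, 0, 0], "claw": 0.34}, {"dp": [0, 0.66, -0.06], "turn": [0, 0, 0], "claw": 0.34}, {"dp": [0, 0.7, -0.06], "turn": [0, 0, 0], "claw": 0.34}, {"dp": [0, 0.74, -0.06], "turn": [0, 0, 0], "claw": 0.34}, {"dp": [0, 0.78, -0.06], "turn": [0, 0, 0], "claw": 0.34}, {"dp": [0, 0.82, -0.06], "turn": [0, 0, 0], "claw": 0.34}, {"dp": [0, 0.86, -0.06], "turn": [0, 0, 0], "claw": 0.34}, {"dp": [0, 0.9, -0.06], "turn": [0, 0, 0], "claw": 0.34}]'

```text
t: 5.97
ee_pos: [625.5, -224.3, 16.1]
orientation: [-1.054, -0.002, 0.003]
ft_force: [-0.2, -2.0, -0.1]
width: 30.0
```

```bash
python3 look.py 3 625 -193
```

```text
top foot 69 [ 622.  -195.7] 2.4420000578291847
top knob 224 [ 623.8 -192.4  216.5] [ 624.4 -192.   211.3]
side foot 225 [ 626.1 -194.6] 1.9797205649177705
side knob 117 [ 625.1 -190.1  215.1] [ 624.4 -188.6  211.5]
6.0667 [ 625.476 -223.66    16.092] [-1.053 -0.002  0.004] [ 0.592 -0.049 -1.221] 29.81544786688967
```

Emit:
jog_arm --steps '[{"dp": [0.01, 0.05, 0], "turn": [0, 0, 0], "claw": 0.34}, {"dp": [0.03, 0.12, 0], "turn": [0, 0, 0], "claw": 0.34}, {"dp": [0.05, 0.19, 0], "turn": [0, 0, 0], "claw": 0.34}, {"dp": [0.07, 0.26, 0], "turn": [0, 0, 0], "claw": 0.34}, {"dp": [0.09, 0.33, 0], "turn": [0, 0, 0], "claw": 0.34}, {"dp": [0.11, 0.4, 0], "turn": [0, 0, 0], "claw": 0.34}, {"dp": [0.13, 0.47, 0], "turn": [0, 0, 0], "claw": 0.34}, {"dp": [0.14, 0.54, 0], "turn": [0, 0, 0], "claw": 0.34}, {"dp": [0.15, 0.61, 0], "turn": [0, 0, 0], "claw": 0.34}, {"dp": [0.16, 0.68, 0], "turn": [0, 0, 0], "claw": 0.34}, {"dp": [0.16, 0.72, 0], "turn": [0, 0, 0], "claw": 0.34}, {"dp": [0.16, 0.74, 0], "turn": [0, 0, 0], "claw": 0.34}]'

```text
t: 7.07
ee_pos: [638.3, -163.8, 16.1]
orientation: [-1.053, -0.002, 0.004]
ft_force: [-0.0, -2.3, -0.0]
width: 29.6
```

```bash
python3 look.py 4 637 -132
```

```text
top foot 54 [ 634.5 -136.5] 2.6307043134363504
top knob 218 [ 637.5 -131.8  216. ] [ 637.2 -131.5  211.1]
side foot 225 [ 638.6 -134.7] 1.847184044381318
side knob 122 [ 638.  -131.4  215.3] [ 637.4 -129.2  211.4]
7.1667 [ 638.235 -164.001   16.101] [-1.053 -0.002  0.004] [ 0.287 -0.448 -0.524] 29.616300558988005
```

View pics/top4.png

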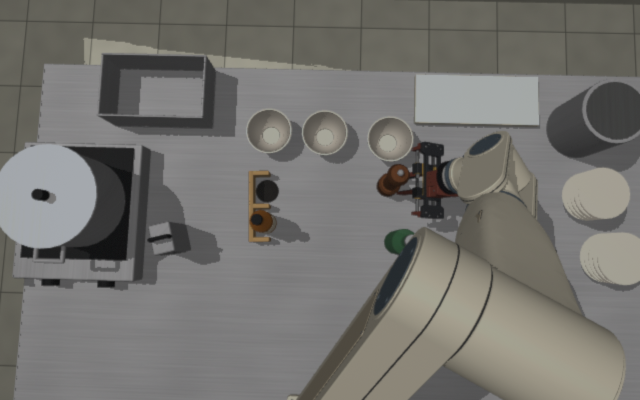

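View pics/side4.png

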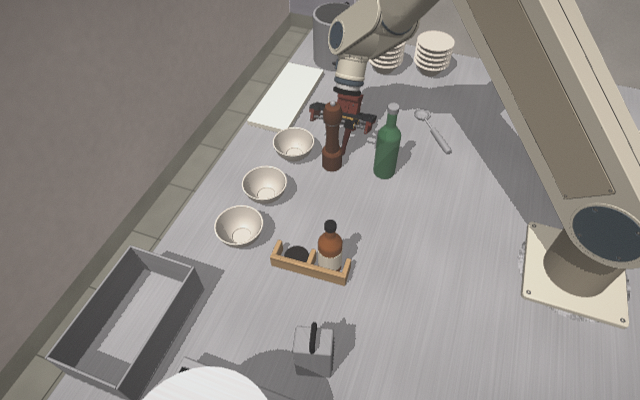

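```bash
cat > arm.py <<'E'
from h import *
np.set_printoptions(precision=0,suppress=True)
for n in("top","side"):
    W=world(ctrl.get_image(n)).reshape(-1,3)
    W=W[(W[:,2]>240)&(W[:,0]>380)&(W[:,0]<720)]
    for x in range(400,720,40):
        q=W[(W[:,0]>x)&(W[:,0]<x+40)]
        if len(q)>5:
            print(n,x,"y",q[:,1].min(),q[:,1].max(),"z",q[:,2].min(),q[:,2].max(), "lowest",q[q[:,2].argmin()],"ymost",q[q[:,1].argmax()])
E
python3 arm.py
```

```text
top 400 y -272.14011537128175 -27.960442282334686 z 556.634449476722 745.0662842593938 lowest [401. -30. 557.] ymost [400. -28. 642.]
top 440 y -291.65326759843305 -47.34443550433302 z 544.9540059631312 744.5923169427055 lowest [ 479. -292.  545.] ymost [440. -47. 644.]
top 480 y -303.19322306695875 -67.91387444966352 z 435.2294870384569 731.6062597449924 lowest [ 518. -193.  435.] ymost [480. -68. 712.]
top 520 y -354.04064521580165 -188.83927571910638 z 354.60514050126733 556.4801286809623 lowest [ 559. -354.  355.] ymost [ 520. -189.  539.]
top 560 y -377.8040521341275 -204.24943232688076 z 305.45396823932197 473.5022133592348 lowest [ 599. -355.  305.] ymost [ 570. -204.  397.]
top 600 y -386.59594194284153 -216.7014888161822 z 240.33403128042346 433.7816548854697 lowest [ 632. -246.  240.] ymost [ 602. -217.  355.]
top 640 y -360.96223180957026 -237.09638062199028 z 240.33364711445688 392.3068889206935 lowest [ 640. -250.  240.] ymost [ 643. -237.  305.]
top 680 y -327.01926673305064 -259.33537484937324 z 263.4470048707834 349.11160951600505 lowest [ 690. -270.  263.] ymost [ 68
[... 444 characters left out ...]
 -312.11186623612446 -192.3840654621614 z 273.0830278203849 464.0650495784155 lowest [ 559. -304.  273.] ymost [ 522. -192.  460.]
side 560 y -331.80318740458176 -204.99396005297353 z 240.86408825798753 442.9145701077123 lowest [ 599. -314.  241.] ymost [ 570. -205.  394.]
side 600 y -314.59532529063426 -214.28771400522362 z 240.05034612274062 421.2012516476465 lowest [ 622. -259.  240.] ymost [ 600. -214.  359.]
side 640 y -302.9697543778715 -238.40749227521337 z 240.0694244942148 393.1630098495574 lowest [ 672. -270.  240.] ymost [ 642. -238.  313.]
side 680 y -321.87635311118913 -260.61908525582135 z 263.85008609753515 348.8163742518302 lowest [ 696. -275.  264.] ymost [ 683. -261.  267.]
```

Emit:
jog_arm --steps '[{"dp": [0, 0.05, 0], "turn": [0, 0, 0], "claw": 0.34}, {"dp": [0, 0.13, 0], "turn": [0, 0, 0], "claw": 0.34}, {"dp": [0, 0.21, 0], "turn": [0, 0, 0], "claw": 0.34}, {"dp": [0, 0.29, 0], "turn": [0, 0, 0], "claw": 0.34}, {"dp": [0, 0.37, 0], "turn": [0, 0, 0], "claw": 0.34}, {"dp": [0, 0.45, 0], "turn": [0, 0, 0], "claw": 0.34}, {"dp": [0, 0.53, 0], "turn": [0, 0, 0], "claw": 0.34}, {"dp": [0, 0.61, 0], "turn": [0, 0, 0], "claw": 0.34}, {"dp": [0, 0.69, 0], "turn": [0, 0, 0], "claw": 0.34}, {"dp": [0, 0.77, 0], "turn": [0, 0, 0], "claw": 0.34}, {"dp": [0, 0.83, 0], "turn": [0, 0, 0], "claw": 0.34}, {"dp": [0, 0.86, 0], "turn": [0, 0, 0], "claw": 0.34}]'

```text
t: 8.27
ee_pos: [638.1, -94.6, 16.1]
orientation: [-1.053, -0.002, 0.004]
ft_force: [-0.3, -2.1, -0.3]
width: 30.0
```

```bash
python3 look.py 5 638 -62; python3 arm.py | grep "side 4"
```

```text
top foot 46 [634.6 -69.8] 2.9647656598114414
top knob 230 [636.9 -63.2 215.9] [636.9 -62.8 211. ]
side foot 226 [638.6 -65.4] 1.7721004652491976
side knob 134 [638.  -62.4 216.3] [637.3 -59.8 211.6]
8.3667 [638.059 -94.767  16.132] [-1.052 -0.002  0.005] [-0.133  0.44  -0.866] 29.6299246463475
side 400 y 1.1681828219905128 7.47613817961053 z 570.9714536418533 579.1515771516317 lowest [401.   7. 571.] ymost [401.   7. 571.]
side 440 y -214.19428057539312 -115.50994542885519 z 415.9876151183398 509.5438684977957 lowest [ 479. -197.  416.] ymost [ 470. -116.  508.]
side 480 y -235.29409012186932 -119.14441407390291 z 315.9792021910373 504.9188290918189 lowest [ 519. -230.  316.] ymost [ 483. -119.  504.]
```

Emit:
jog_arm --steps '[{"dp": [0, 0.05, 0], "turn": [0, 0, 0], "claw": 0.34}, {"dp": [0, 0.13, 0], "turn": [0, 0, 0], "claw": 0.34}, {"dp": [0, 0.21, 0], "turn": [0, 0, 0], "claw": 0.34}, {"dp": [0, 0.29, 0], "turn": [0, 0, 0], "claw": 0.34}, {"dp": [0, 0.37, 0], "turn": [0, 0, 0], "claw": 0.34}, {"dp": [0, 0.45, 0], "turn": [0, 0, 0], "claw": 0.34}, {"dp": [0, 0.53, 0], "turn": [0, 0, 0], "claw": 0.34}, {"dp": [-0.01, 0.61, 0], "turn": [0, 0, 0], "claw": 0.34}, {"dp": [-0.02, 0.69, 0], "turn": [0, 0, 0], "claw": 0.34}, {"dp": [-0.03, 0.77, 0], "turn": [0, 0, 0], "claw": 0.34}, {"dp": [-0.04, 0.83, 0], "turn": [0, 0, 0], "claw": 0.34}, {"dp": [-0.04, 0.86, 0], "turn": [0, 0, 0], "claw": 0.34}]'

```text
t: 9.47
ee_pos: [634.6, -25.5, 16.1]
orientation: [-1.052, -0.001, 0.005]
ft_force: [-0.1, -1.8, -0.5]
width: 29.9
```

Emit:
jog_arm --steps '[{"dp": [-0.01, 0.05, 0], "turn": [0, 0, 0], "claw": 0.34}, {"dp": [-0.03, 0.13, 0], "turn": [0, 0, 0], "claw": 0.34}, {"dp": [-0.05, 0.21, 0], "turn": [0, 0, 0], "claw": 0.34}, {"dp": [-0.07, 0.29, 0], "turn": [0, 0, 0], "claw": 0.34}, {"dp": [-0.09, 0.37, 0], "turn": [0, 0, 0], "claw": 0.34}, {"dp": [-0.11, 0.45, 0], "turn": [0, 0, 0], "claw": 0.34}, {"dp": [-0.13, 0.53, 0], "turn": [0, 0, 0], "claw": 0.34}, {"dp": [-0.15, 0.61, 0], "turn": [0, 0, 0], "claw": 0.34}, {"dp": [-0.16, 0.69, 0], "turn": [0, 0, 0], "claw": 0.34}, {"dp": [-0.16, 0.77, 0], "turn": [0, 0, 0], "claw": 0.34}, {"dp": [-0.16, 0.83, 0], "turn": [0, 0, 0], "claw": 0.34}, {"dp": [-0.16, 0.86, 0], "turn": [0, 0, 0], "claw": 0.34}]'

```text
t: 10.47
ee_pos: [621.6, 44.1, 16.1]
orientation: [-1.052, -0.001, 0.006]
ft_force: [0.5, -2.1, -0.2]
width: 30.1
```

```bash
python3 look.py 6 622 75
```

```text
top foot 54 [623.   64.8] 3.1782603455149117
top knob 221 [620.9  74.7 215.7] [620.5  75.4 211.3]
side foot 257 [621.7  73.1] 1.712392728508942
side knob 163 [621.8  75.7 214.9] [620.7  77.6 211.2]
10.5667 [621.631  43.888  16.15 ] [-1.052 -0.001  0.005] [-0.473  0.778 -0.819] 30.437838783133046
```

View pics/side6.png

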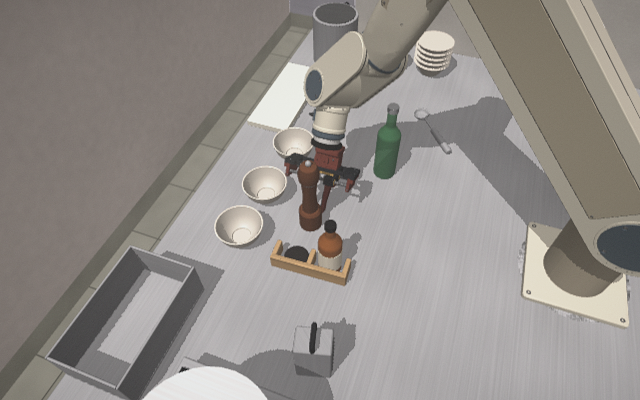

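View pics/top6.png

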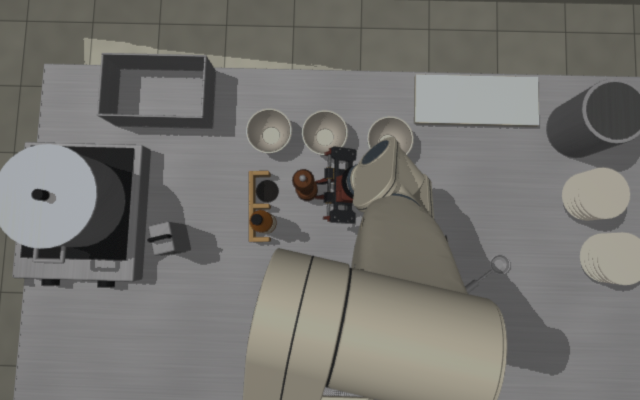

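Emit:
jog_arm --steps '[{"dp": [0, 0.05, 0], "turn": [0, 0, 0], "claw": 0.34}, {"dp": [-0.01, 0.12, 0], "turn": [0, 0, 0], "claw": 0.34}, {"dp": [-0.02, 0.2, 0], "turn": [0, 0, 0], "claw": 0.34}, {"dp": [-0.03, 0.28, 0], "turn": [0, 0, 0], "claw": 0.34}, {"dp": [-0.04, 0.36, 0], "turn": [0, 0, 0], "claw": 0.34}, {"dp": [-0.05, 0.43, 0], "turn": [0, 0, 0], "claw": 0.34}, {"dp": [-0.05, 0.5, 0], "turn": [0, 0, 0], "claw": 0.34}, {"dp": [-0.05, 0.57, 0], "turn": [0, 0, 0], "claw": 0.34}, {"dp": [-0.05, 0.64, 0], "turn": [0, 0, 0], "claw": 0.34}, {"dp": [-0.05, 0.71, 0], "turn": [0, 0, 0], "claw": 0.34}, {"dp": [-0.05, 0.76, 0], "turn": [0, 0, 0], "claw": 0.34}, {"dp": [-0.05, 0.78, 0], "turn": [0, 0, 0], "claw": 0.34}]'

```text
t: 11.57
ee_pos: [617.5, 107.0, 16.1]
orientation: [-1.052, -0.002, 0.006]
ft_force: [0.2, -2.2, -0.3]
width: 29.8
```

```bash
python3 look.py 7 617.5 138
python3 - <<'E'
from h import *
np.set_printoptions(precision=1,suppress=True)
W=world(dict(np.load("side0.npz"))).reshape(-1,3)
P=W[(abs(W[:,0]-533)<35)&(abs(W[:,1]-180)<45)&(W[:,2]>50)]
for z in range(50,180,20):
  q=P[(P[:,2]>z)&(P[:,2]<z+20)]
  if len(q):print(z,q.min(0),q.max(0))
E
```

```text
top foot 63 [619.7 133. ] 3.63479300130962
top knob 213 [617.4 137.9 216.8] [616.7 137.9 211.2]
side foot 261 [617.3 135.8] 1.8601921662334862
side knob 183 [617.6 139.4 215.3] [616.3 140.8 211.3]
11.6667 [617.509 106.797  16.164] [-1.051 -0.001  0.006] [-0.081 -0.867 -1.012] 29.612336161978693
50 [506.6 175.5  50. ] [555.8 204.7  69.9]
70 [506.6 176.4  70. ] [555.  205.2  89.7]
90 [507.2 159.9  90.1] [560.4 205.1 110. ]
110 [509.  157.5 110. ] [557.4 200.8 129.9]
130 [521.9 172.5 130.3] [542.7 188.7 149.5]
150 [521.8 165.3 150.6] [544.8 190.7 169.9]
170 [521.9 165.4 170. ] [545.2 189.6 173. ]
```

View pics/side7.png

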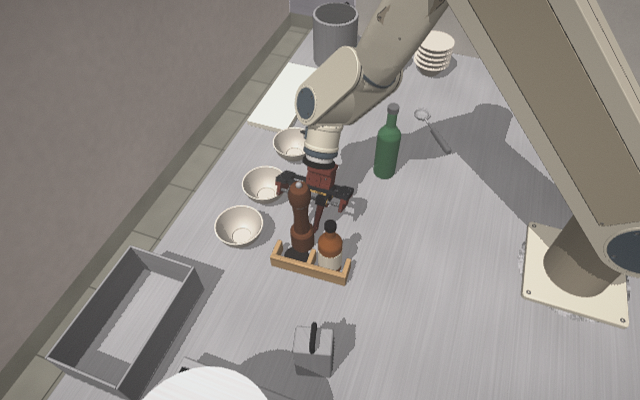

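Emit:
jog_arm --steps '[{"dp": [0, 0.05, 0], "turn": [0, 0, 0], "claw": 0.34}, {"dp": [0, 0.1, 0], "turn": [0, 0, 0], "claw": 0.34}, {"dp": [0, 0.15, 0], "turn": [0, 0, 0], "claw": 0.34}, {"dp": [0, 0.2, 0], "turn": [0, 0, 0], "claw": 0.34}, {"dp": [0, 0.25, 0], "turn": [0, 0, 0], "claw": 0.34}, {"dp": [0, 0.3, 0], "turn": [0, 0, 0], "claw": 0.34}, {"dp": [0, 0.34, 0], "turn": [0, 0, 0], "claw": 0.34}, {"dp": [0, 0.37, 0], "turn": [0, 0, 0], "claw": 0.34}, {"dp": [0, 0.4, 0], "turn": [0, 0, 0], "claw": 0.34}, {"dp": [0, 0.42, 0], "turn": [0, 0, 0], "claw": 0.34}, {"dp": [0, 0.43, 0], "turn": [0, 0, 0], "claw": 0.34}, {"dp": [0, 0.43, 0], "turn": [0, 0, 0], "claw": 0.34}]'

```text
t: 12.67
ee_pos: [617.4, 141.4, 16.2]
orientation: [-1.051, -0.001, 0.006]
ft_force: [-0.1, -1.1, -0.1]
width: 29.8
```

```bash
python3 look.py 8 617.5 174
```

```text
top foot 160 [608.6 178.8] 8.448345295625163
top knob 216 [616.3 172.3 216.7] [616.2 172.3 211.4]
side foot 340 [617.9 171.3] 5.822007610468494
side knob 203 [616.9 172.3 215.5] [616.5 174.3 211. ]
12.7667 [617.458 141.257  16.192] [-1.051 -0.001  0.006] [-0.241 -0.236 -0.117] 29.950483816160276
```

Emit:
jog_arm --steps '[{"dp": [0, 0.012, 0], "turn": [0, 0, 0], "claw": 0.34}, {"dp": [0, 0.024, 0], "turn": [0, 0, 0], "claw": 0.34}, {"dp": [0, 0.036, 0], "turn": [0, 0, 0], "claw": 0.34}, {"dp": [0, 0.048, 0], "turn": [0, 0, 0], "claw": 0.34}, {"dp": [0, 0.06, 0], "turn": [0, 0, 0], "claw": 0.34}, {"dp": [0, 0.066, 0], "turn": [0, 0, 0], "claw": 0.34}]'

```text
t: 13.27
ee_pos: [617.5, 146.7, 16.2]
orientation: [-1.051, -0.001, 0.006]
ft_force: [0.4, -2.0, -0.4]
width: 30.0
```

Emit:
jog_arm --steps '[{"dp": [0, 0.01, 0], "turn": [0, 0, 0], "claw": 0.34}, {"dp": [0, 0.018, 0], "turn": [0, 0, 0], "claw": 0.34}]'

```text
t: 13.43
ee_pos: [617.5, 148.2, 16.2]
orientation: [-1.051, -0.001, 0.006]
ft_force: [-0.2, -1.5, -1.0]
width: 29.7
```

Emit:
jog_arm --steps '[{"dp": [0, 0.01, 0], "turn": [0, 0, 0], "claw": 0.34}, {"dp": [0, 0.01, 0], "turn": [0, 0, 0], "claw": 0.34}]'

```text
t: 13.6
ee_pos: [617.4, 149.2, 16.2]
orientation: [-1.051, -0.001, 0.006]
ft_force: [-0.6, -1.7, -0.5]
width: 29.8
```

```bash
python3 look.py 9 617.5 181
```

```text
top foot 175 [612.9 182.6] 7.606662001218174
top knob 215 [616.5 180.  216.7] [616.6 179.6 211. ]
side foot 341 [618.2 180.3] 7.085616891635683
side knob 199 [617.  180.5 216.3] [615.8 181.9 211.1]
13.7 [617.413 149.137  16.205] [-1.051 -0.001  0.006] [ 0.21  -0.526 -0.379] 29.870068464860687
```

View pics/top9.png

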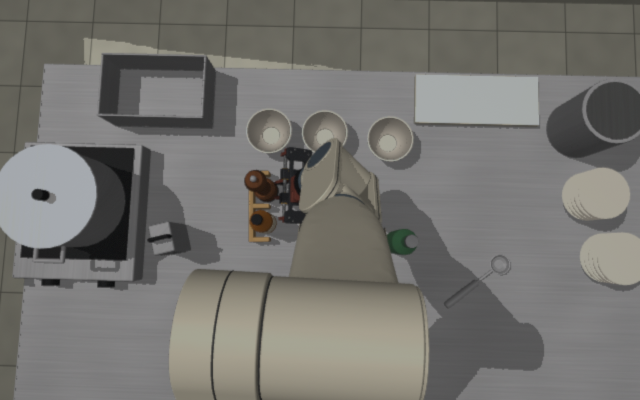

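Emit:
jog_arm --steps '[{"dp": [0, 0.008, 0], "turn": [0, 0, 0], "claw": 0.34}, {"dp": [0, 0.012, 0], "turn": [0, 0, 0], "claw": 0.34}]'

```text
t: 13.87
ee_pos: [617.4, 150.1, 16.2]
orientation: [-1.051, -0.001, 0.006]
ft_force: [0.1, -1.8, -0.1]
width: 29.5
```

Emit:
jog_arm --steps '[{"dp": [0, 0.008, 0], "turn": [0, 0, 0], "claw": 0.34}, {"dp": [0, 0.012, 0], "turn": [0, 0, 0], "claw": 0.34}]'

```text
t: 14.03
ee_pos: [617.5, 150.9, 16.1]
orientation: [-1.052, -0.002, 0.006]
ft_force: [-0.6, -3.5, 0.3]
width: 29.7
```

Emit:
jog_arm --steps '[{"dp": [0, 0.008, 0], "turn": [0, 0, 0], "claw": 0.34}, {"dp": [0, 0.008, 0], "turn": [0, 0, 0], "claw": 0.34}]'

```text
t: 14.2
ee_pos: [617.5, 151.1, 16.1]
orientation: [-1.052, -0.002, 0.006]
ft_force: [-0.7, -5.0, 0.6]
width: 29.6
```

Emit:
jog_arm --steps '[{"dp": [0, -0.03, 0], "turn": [0, 0, 0], "claw": 0.34}, {"dp": [0, -0.08, 0], "turn": [0, 0, 0], "claw": 0.34}, {"dp": [0, -0.15, 0], "turn": [0, 0, 0], "claw": 0.34}, {"dp": [0, -0.25, 0], "turn": [0, 0, 0], "claw": 0.34}, {"dp": [0, -0.4, 0], "turn": [0, 0, 0], "claw": 0.34}, {"dp": [0, -0.55, 0], "turn": [0, 0, 0], "claw": 0.34}, {"dp": [0, -0.7, 0], "turn": [0, 0, 0], "claw": 0.34}, {"dp": [0, -0.8, 0], "turn": [0, 0, 0], "claw": 0.34}, {"dp": [0, -0.8, 0], "turn": [0, 0, 0], "claw": 0.34}, {"dp": [0, -0.8, 0], "turn": [0, 0, 0], "claw": 0.34}]'

```text
t: 15.03
ee_pos: [617.7, 86.3, 16.1]
orientation: [-1.052, -0.001, 0.005]
ft_force: [0.9, -0.2, -0.6]
width: 29.8
```

```bash
python3 look.py 10 617.5 182
python3 - <<'E'
from h import *
np.set_printoptions(precision=1,suppress=True)
from scipy.optimize import least_squares
d=ctrl.get_image("side");W=world(d).reshape(-1,3);d0=world(dict(np.load("side0.npz"))).reshape(-1,3)
for z0,z1 in((44,54),(80,100),(120,140),(210,226)):
  P=W[(np.hypot(W[:,0]-617.5,W[:,1]-181)<40)&(W[:,2]>z0)&(W[:,2]<z1)]
  b=least_squares(lambda c:np.hypot(*(P[:,:2]-c[:2]).T)-c[2],[617,181,20],loss='soft_l1').x;print(z0,len(P),b,P.min(0),P.max(0))
for nm,x,y in(("oil",494,-157),("bay",531,178)):
  for X in(d0,W):
    P=X[(np.hypot(X[:,0]-x,X[:,1]-y)<33)&(X[:,2]>60)];print(nm,P.mean(0),P.max(0))
E
```

```text
top foot 151 [612.4 185.6] 6.938386082358678
top knob 215 [617.5 182.1 216.1] [616.7 181.3 211.2]
side foot 276 [621.4 190.9] 5.959389384831012
side knob 195 [617.5 181.3 215.6] [616.2 183.9 211.2]
15.1333 [617.471  87.185  16.059] [-1.052 -0.002  0.006] [-0.088  0.577 -0.474] 29.86526991470786
44 60 [617.5 180.7  27.3] [590.  175.9  44.5] [638.4 209.4  53.5]
80 84 [617.5 180.5  16.8] [600.1 171.8  80.5] [632.2 199.9  99.7]
120 73 [617.6 180.2  16.8] [600.2 178.6 120.1] [630.9 198.8 139.9]
210 73 [619.1 176.6   9.8] [599.5 165.7 210.1] [629.8 195.7 223.5]
oil [ 492.  -140.4  142.1] [ 523.8 -124.7  233.6]
oil [ 492.1 -140.4  142.1] [ 523.7 -124.3  233.6]
bay [529.9 188.7 115.9] [560.4 205.2 173. ]
bay [529.9 188.7 115.8] [560.2 204.6 172.9]
```

View pics/side10.png

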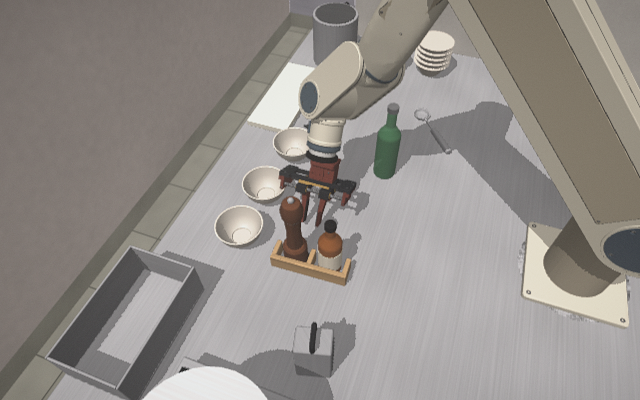

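View pics/top10.png

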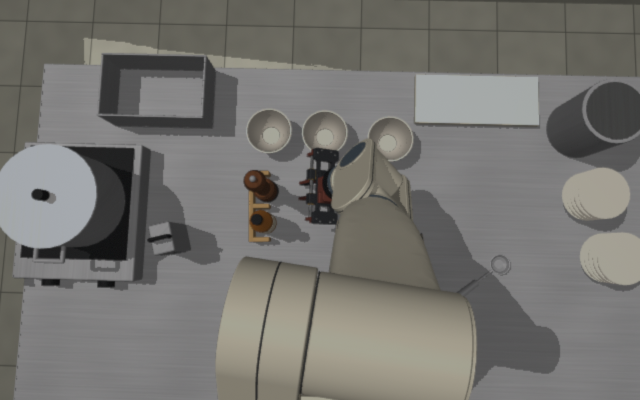

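Run:
```python
from h import *
d=ctrl.get_image("top");W=world(d)
for n,bx in(("b1",(300,110,350,157)),("b2",(245,108,294,156)),("b0",(366,115,416,164))):
    P=W[bx[1]:bx[3],bx[0]:bx[2]].reshape(-1,3);P=P[(P[:,2]>40)&(P[:,2]<60)]; print(n,P.min(0),P.max(0))
print(ctrl.get_obs()["ft_force"]); print(ctrl.close_job())
```

```text
b1 [718.20253658 -22.10084965  40.06449141] [820.02954833  89.21450828  59.9512056 ]
b2 [708.25049934 116.81006875  40.07920795] [820.15347925 231.18514901  59.31264075]
b0 [ 694.22574597 -187.96435118   40.18469091] [807.63672794 -74.60736893  59.96248367]
[-0.48403692 -0.00648759  0.07239829]
the job is handed in; nothing more can be done
None
```

I pushed the mill upright across the table into the empty bay, against the back wall, and handed the job in at about 15 s of the 72 s allowed. The hand-in reports no verdict.

**How it was pushed:** The tool was tilted 30° and the foot nested between the two fingertips, which were held 30 mm apart and never closed. Contact was about 20 mm above the table. The path swung slightly away from the robot so the gripper cleared the oil bottle.

**Forces:** The sliding force read about 2 N. At the end it rose to 5 N with the tool almost stopped, which I took as the foot meeting the back wall. I then backed straight off about 64 mm, and the force reading was near zero.

**Last checks:**
- **Mill position:** Its axis measured about (617.5, 181) mm against a pad centre of about (618, 180) mm, and it stood upright.
- **Neighbours:** The oil bottle, the bay bottle, bowl0 and bowl2 measured where they started, to within 1 mm except for about 3 mm of scatter in one height reading on bowl2. The spoon and grater were checked only by eye, and I saw no change.
- **bowl1:** Its near edge was partly hidden by the gripper and read 12 mm further out. Its far and side edges were unchanged.

**Disagreements:** Two foot-circle fits in the last pictures were out by 5–10 mm because rail and pad pixels got into them. The cleaner fits at several heights agreed with the position above. The fit at the knob came out about 4 mm off, also a poor one, while the knob centres from both cameras read (617.5, 181–182) mm.

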